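Isolate and lock out the press supply, then fit its relay blocks

ROBOT

A 6-joint arm with a two-finger parallel gripper is mounted at the origin on the work surface. World frame = base frame: x ahead of the robot, y to its left, z up, the work surface at z = 0. Lengths are in m, angles in degrees, forces in N, time in s.
With the tool pointing down it reaches from about 0.275 to 0.75 m from the base axis. Payload 10.2 kg.
Tool frame: the origin (TCP) lies at the very end of the fingers, on their centre line; the grasp point (between the pads) lies 19 mm behind it; x points along the fingers, y is the direction in which the jaws open and shut, and the axes are right-handed (so a half turn about x gives the same grasp; the last joint's range is limited). The gripper opens to 85 mm and grips with 20 to 120 N. Pads are 22 mm wide; open, the fingers measure 114 mm over their backs; the gripper's body (76 mm by 85 mm) begins 54 mm behind the grasp point. The pads swing forward as they close: fully open they stand 13 mm farther back than shut.
Start: joints at [59.565, 17.928, 85.812, -0, 76.261, -12.8], TCP at [0.159, 0.5, 0.231] pointing down, gripper open.
Joint ranges: [-168.41, 168.41], [-55.51, 124.54], [10.69, 146.95], [-70.63, 250.63], [1, 178], [-165.06, 165.06]. Speed limits (degrees/s): [136.94, 136.94, 172.46, 180, 180, 180].

INTERFACE

Orientations are given as [roll, pitch, yaw] about the fixed x, y, z axes, in that order (R = Rz(yaw) Ry(pitch) Rx(roll)).
In Python, from bench import arm, fingers, solver, imaging, workorder gives the robot as it stands. Calls block until the motion is done:
- arm.movep(position, orientation): joint-space move of the TCP to a pose.
- arm.move_l(position, v=0.15, orientation=None): straight line of the TCP; orientation=None keeps the orientation; v is the mean speed in m/s.
- arm.move_j(angles): joint-space move.
- fingers.grip(opening, grasp_force=None): finger opening in m; grasp_force is the grip in N (None keeps the last); returns when the fingers have stopped.
- arm.wait(seconds).
- solver.ik(position, orientation): joint angles nearest the present ones, or None.
- arm.get_state(): the state.
- imaging.camera(name): name is "side" or "top"; returns a dict with "color" (420x560x3 uint8, red, green, blue), "range_z" (420x560 float32, m along the optical axis (not along the pixel's ray), 0 where there is no reading), "fx", "fy", "cx", "cy" (pixels), "pose" (4x4, takes a point from camera to world coordinates). Camera axes: x right, y up, looking along -z (the intrinsics and any distortion apply to the point x, -y, -z); pixel columns grow to the right and rows downward; lengths in m; the calibration is good to about 2 mm. A picture is of the moment at which its call begins.
A pose or a line that the arm cannot do raises arm.MotionError and nothing moves.
- workorder.hand_in(): hands the job in, once; it reports no verdict.
The state is a dict: "time": time; "joints": joint angles; "qd": joint speeds; "joint_torque": joint torques, N m; "tool_pos": TCP position; "ee_rot": TCP orientation; "contact_force": force on the tool from outside, world axes, zero at the start; "torque": the same for the moment, N m; "grip_width": finger opening in m.
Only numpy, scipy, OpenCV 4.12 (cv2) and the standard library are available. Lean on these libraries where they do the work, as an engineer would, in place of code of your own. Each camera call takes 0.05 s, during which the arm holds its last target. There are 200 camera calls.

TASK

Before touching the press's relays, turn the rotary isolator handle on the grey enclosure all the way to off (a quarter turn counter-clockwise), and only then swing its lockout hasp fully out towards you; leave both like that. Then seat every relay block standing on the rubber mat fully home in a pocket of its own in the relay base, and swing that pocket's locking lever down until it is fully shut over the block. Leave the padlock, screwdriver and jar where they are.

Things in the scene. Friction and masses are not known exactly. Their poses are not given: they have to be found in the camera images.
- isolator (a joint): rotary isolator handle, rad: 0 = on (bar along the enclosure's x axis), 1.571 = off (end stop, bar along the enclosure's y axis, a quarter turn counter-clockwise seen from above). Stiff (about 0.08 N m), stays where it is left. Starts at or near on.
- handle_grip (a point): point on the vertical turning axis of the isolator handle, at mid-height of its black grip bar: bar 90 long x 18 wide x 42 mm tall, from 21 mm below to 21 mm above this point. Its x axis runs along the bar (turns with it). Under the bar is a hub disc 60 mm across and 10 mm tall, standing on the enclosure's top.
- enclosure: grey isolator enclosure, fixed to the bench, 150 (x) x 160 (y) x 85 mm tall; origin at the centre of its underside; x points away from the robot at yaw 0. The handle turns about the point x 20, y 10 mm on its top; the lockout hasp lies along its front (-x) edge.
- hasp (a joint): lockout hasp, rad: 0 = stowed (lying along the enclosure's front edge, its arm pointing to the enclosure's +y), 1.571 = fully swung out (end stop, arm sticking out towards the enclosure's -x, towards the robot); turns counter-clockwise seen from above about a vertical pin. Light friction (0.04 N m), stays where it is left. Starts at or near stowed.
- hasp_peg (a point): on the axis of the upright round steel finger peg at the end of the hasp's flat arm: peg 14 mm diameter, standing 36 mm up from the arm; this point is 14 mm below the peg's top and 80 mm from the hasp's pin
- hasp_hinge (a point): the hasp's vertical pin, at the level of the hasp's underside (30 mm below hasp_peg); fixed to the enclosure near its front right corner, with the enclosure's axes
- relay_base: grey relay base fixed to the bench, 165 (x) x 295 (y) x 28 mm tall, origin at the centre of its underside; three equal rectangular pockets in a row along y, 95 mm apart. Behind (+x of) each pocket an aluminium post carries a steel locking lever.
- pocket1 (a point): centre of the floor of the left (+y) pocket: pocket 75 (x) x 53 (y) mm, 18 mm deep below the base's top, rim chamfered 3 mm; axes those of the relay base. A seated relay block has its origin here, its long side along x; either way round and any block in any pocket is right.
- lever1 (a joint): locking lever of the left (+y) pocket, rad: 0 = shut (level over the pocket, 3 mm above a seated block's top, end stop), 1.571 = upright, 2.0 = leaning back away from the pocket (end stop). Swings about the relay base's y axis; friction 0.10 N m holds it where it is left. Starts open.
- lever1_tip (a point): centre of the cross bar (12 mm diameter, 44 mm long along y) at the free end of the left (+y) pocket's lever, 120 mm from its pivot. The lever is a flat bar 16 mm wide x 8 mm thick, centred on the line from pivot to tip; the pivot is 73 mm behind (+x of) the pocket's centre and 67 mm above the pocket's floor. Its axes turn with the lever.
- pocket2 (a point): centre of the floor of the middle pocket: pocket 75 (x) x 53 (y) mm, 18 mm deep below the base's top, rim chamfered 3 mm; axes those of the relay base. A seated relay block has its origin here, its long side along x; either way round and any block in any pocket is right.
- lever2 (a joint): locking lever of the middle pocket, rad: 0 = shut (level over the pocket, 3 mm above a seated block's top, end stop), 1.571 = upright, 2.0 = leaning back away from the pocket (end stop). Swings about the relay base's y axis; friction 0.10 N m holds it where it is left. Starts open.
- lever2_tip (a point): centre of the cross bar (12 mm diameter, 44 mm long along y) at the free end of the middle pocket's lever, 120 mm from its pivot. The lever is a flat bar 16 mm wide x 8 mm thick, centred on the line from pivot to tip; the pivot is 73 mm behind (+x of) the pocket's centre and 67 mm above the pocket's floor. Its axes turn with the lever.
- pocket3 (a point): centre of the floor of the right (-y) pocket: pocket 75 (x) x 53 (y) mm, 18 mm deep below the base's top, rim chamfered 3 mm; axes those of the relay base. A seated relay block has its origin here, its long side along x; either way round and any block in any pocket is right.
- lever3 (a joint): locking lever of the right (-y) pocket, rad: 0 = shut (level over the pocket, 3 mm above a seated block's top, end stop), 1.571 = upright, 2.0 = leaning back away from the pocket (end stop). Swings about the relay base's y axis; friction 0.10 N m holds it where it is left. Starts open.
- lever3_tip (a point): centre of the cross bar (12 mm diameter, 44 mm long along y) at the free end of the right (-y) pocket's lever, 120 mm from its pivot. The lever is a flat bar 16 mm wide x 8 mm thick, centred on the line from pivot to tip; the pivot is 73 mm behind (+x of) the pocket's centre and 67 mm above the pocket's floor. Its axes turn with the lever.
- relay1: plug-in relay block, black lower half and grey upper half, 70 (x) x 48 (y) x 60 mm tall, about 0.25 kg, standing upright on the bench; origin at the centre of its underside. Two or three such blocks, all alike, are there; an absent one reads None from the start.
- relay2: plug-in relay block, black lower half and grey upper half, 70 (x) x 48 (y) x 60 mm tall, about 0.25 kg, standing upright on the bench; origin at the centre of its underside. Two or three such blocks, all alike, are there; an absent one reads None from the start.
- relay3: plug-in relay block, black lower half and grey upper half, 70 (x) x 48 (y) x 60 mm tall, about 0.25 kg, standing upright on the bench; origin at the centre of its underside. Two or three such blocks, all alike, are there; an absent one reads None from the start.
- padlock: brass padlock with steel shackle lying on the bench beyond the relay base, 45 x 42 x 22 mm body; bystander
- screwdriver: screwdriver 180 mm long lying on the bench beyond the relay base; bystander
- jar: closed white jar, 66 mm diameter, 75 mm tall, standing beyond the relay base; bystander
There are look-alikes about, which are no part of the job. Leave any orange or turquoise look-alike of the relay1 alone.

How it is judged:
By the outcome, as a careful person would: the job done as asked, in the order asked, and still so for the second after the job is handed in, with the robot touching nothing.
Of relay1, relay2, relay3 only 2 to 3 are there at a start; the rules pass over those that are not, and their reading is None.
At some moment in a run one of relay1, relay2, relay3 may be knocked a few centimetres aside while the robot is not near it.
It also fails if it takes over 210 s, if anything falls off the work surface, if the arm or the gripper's body presses on something with over 40 N, if the wrist force passes 120 N, or if a joint passes its speed limit or range.

## Working session

There is one attempt and no reset: what is moved stays moved. The work goes in short steps, each a Python script; the robot and the scene stay as the last script left them, time stands still between calls to the robot, and variables do not carry over. Pictures are saved under pics/ and viewed, about 12 in all and at most 16, crops included, and the job is handed in when it is done.

```bash
ls; mkdir -p pics; cat > h.py <<'E'
import numpy as np, cv2
from bench import arm, fingers, solver, imaging, workorder
def shot(name, fn=None):
    c=imaging.camera(name)
    if fn: cv2.imwrite('pics/'+fn, c['color'][:,:,::-1]); np.savez('pics/'+fn[:-4]+'.npz', **c)
    return c
def cloud(c):
    z=c['range_z'].astype(float); v,u=np.mgrid[:z.shape[0],:z.shape[1]]
    P=np.stack([(u-c['cx'])/c['fx']*z, -(v-c['cy'])/c['fy']*z, -z],-1)
    W=P@c['pose'][:3,:3].T+c['pose'][:3,3]; W[z==0]=np.nan
    return W
def ray(c,u,v,h):
    d=c['pose'][:3,:3]@np.array([(u-c['cx'])/c['fx'],-(v-c['cy'])/c['fy'],-1]); o=c['pose'][:3,3]
    return o+d*(h-o[2])/d[2]
E
python3 - <<'E'
from h import *
for n in('top','side'):
    c=shot(n,n+'0.png'); print(n,[k for k in c],c['fx'],c['fy'],c['cx'],c['cy']); print(c['pose'].round(3))
print(arm.get_state())
E
```

```text
pics
top ['color', 'range_z', 'fx', 'fy', 'cx', 'cy', 'pose'] 539.1453679823538 539.1453679823538 280.71150463353206 210.24127533390353
[[-0.03   0.997 -0.069  0.508]
 [-0.999 -0.029  0.022 -0.02 ]
 [ 0.02   0.07   0.997  1.306]
 [ 0.     0.     0.     1.   ]]
side ['color', 'range_z', 'fx', 'fy', 'cx', 'cy', 'pose'] 380.29717641612615 380.29717641612615 276.80295498692306 213.1293720153818
[[ 0.776  0.363 -0.516  0.133]
 [-0.63   0.429 -0.647 -0.567]
 [-0.013  0.827  0.562  0.588]
 [ 0.     0.     0.     1.   ]]
{'time': 0.1, 'joints': array([ 5.95651779e+01,  1.79563962e+01,  8.58494676e+01,  5.40429859e-04,
        7.62610621e+01, -1.28000133e+01]), 'qd': array([-0.00835952,  0.00840197, -0.18016162,  0.02994232, -0.01549446,
        0.03570511]), 'joint_torque': array([ 2.75067541e-03, -4.12900901e+01, -2.60143214e+01, -9.82146162e-05,
        3.04870642e-03, -2.38929567e-05]), 'tool_pos': array([0.1589398 , 0.50012288, 0.23079213]), 'ee_rot': array([-103.24930372,   89.93307201, -120.88424117]), 'contact_force': array([0.37470923, 0.93841936, 0.59334856]), 'torque': array([ 0.02357907, -0.04164447, -0.00827271]), 'grip_width': 0.08539879261448123}
```

View pics/top0.png

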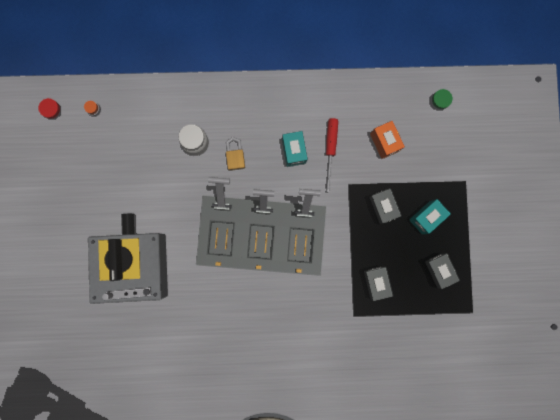

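View pics/side0.png

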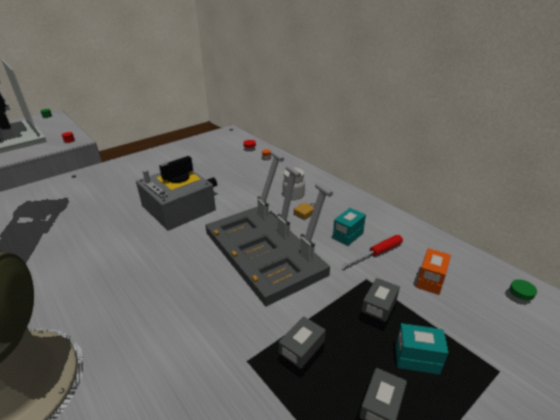

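Top view: relays (grey) at (386,206), (379,284), (443,271) on the mat; turquoise (431,217), (295,148) and orange (388,138) are look-alikes. Enclosure is at (125,268), relay base at (262,235). I'll measure with depth and make one enlarged crop.

```bash
cat >> h.py <<'E'
def rects(W,mask,minA=60):
    n,l,s,cc=cv2.connectedComponentsWithStats(mask.astype(np.uint8)); out=[]
    for i in range(1,n):
        if s[i,4]<minA: continue
        m=l==i; p=W[m]; r=cv2.minAreaRect((p[:,:2]*1000).astype(np.float32))
        (cx,cy),(w,h),a=r
        if w<h: w,h,a=h,w,a+90
        a=(a+90)%180-90
        out.append(dict(px=cc[i].round(0),n=s[i,4],c=np.round([cx,cy],1),L=round(w,1),W=round(h,1),yaw=round(a,1),z=np.round(np.percentile(p[:,2],[5,50,95])*1000,1)))
    return out
E
python3 - <<'E'
from h import *
T=dict(np.load('pics/top0.npz')); S=dict(np.load('pics/side0.npz'))
for nm,c in(('top',T),('side',S)):
    W=cloud(c); x,y,z=W[...,0],W[...,1],W[...,2]
    ws=(x>.2)&(x<.9)&(np.abs(y)<.6)
    print(nm,'bench z',np.nanmedian(z[ws&(z<.012)]))
    for lab,m in(('relay',(z>.052)&(z<.068)&(y<-.1)),('base',(z>.022)&(z<.034)&(y<.25)&(y>-.2)),('encl',(z>.078)&(z<.092)&(y>.2)),('handle',(z>.115)&(z<.15)&(y>.2)),('mid',(z>.097)&(z<.115)&(y>.2))
       ,('lever',(z>.09)&(y<.2)&(y>-.2))):
        print(lab)
        for r in rects(W,ws&m,15 if lab in('mid','lever') else 60): print('  ',r)
a=T['color'][180:310,80:260]; b=T['color'][180:310,180:360]; 
s=S['color'][140:260,130:300]; s2=S['color'][140:300,200:370]
f=lambda i:cv2.resize(i,(400,300),interpolation=cv2.INTER_CUBIC)
m=np.vstack([np.hstack([f(T['color'][225:309,78:190]),f(T['color'][170:281,190:338])]),np.hstack([f(S['color'][145:235,125:245]),f(T['color'][172:322,340:480])])])
cv2.imwrite('pics/crop0.png',m[:,:,::-1])
E
```

```text
top bench z 0.0007915835192562337
relay
   {'px': array([389., 138.]), 'n': np.int32(619), 'c': array([ 758.9, -306.5]), 'L': 70.4, 'W': 49.7, 'yaw': 22.6, 'z': array([56. , 60.3, 64.7])}
   {'px': array([303., 149.]), 'n': np.int32(96), 'c': array([ 744.7, -105.3]), 'L': 70.8, 'W': 10.1, 'yaw': 0.4, 'z': array([56.1, 60.1, 64.1])}
   {'px': array([386., 206.]), 'n': np.int32(627), 'c': array([ 598.8, -292.1]), 'L': 70.4, 'W': 48.7, 'yaw': 19.0, 'z': array([56.1, 60.5, 64.8])}
   {'px': array([432., 216.]), 'n': np.int32(633), 'c': array([ 570.8, -399.5]), 'L': 71.1, 'W': 49.0, 'yaw': -49.7, 'z': array([56. , 60.2, 64.6])}
   {'px': array([443., 271.]), 'n': np.int32(656), 'c': array([ 443.7, -419.4]), 'L': 70.9, 'W': 50.0, 'yaw': 21.2, 'z': array([55.7, 60.4, 64.4])}
   {'px': array([379., 284.]), 'n': np.int32(648), 'c': array([ 419.3, -268.2]), 'L': 70.9, 'W': 48.6, 'yaw': 11.7, 'z': array([56.3, 60.4, 64.7])}
base
   {'px': array([332., 136.]), 'n': np.int32(234), 'c': array([ 772. , -176.9]), 'L': 87.0, 'W': 22.4, 'yaw': -4.7, 'z': array([22.4, 25.2, 29.6])}
   {'px': array([235
[... 3531 characters left out ...]
, 'c': array([493.9, 316.9]), 'L': 89.2, 'W': 19.1, 'yaw': 1.8, 'z': array([ 98.3, 106. , 114. ])}
   {'px': array([146., 179.]), 'n': np.int32(34), 'c': array([415.5, 333.2]), 'L': 13.5, 'W': 7.9, 'yaw': -8.5, 'z': array([ 99. , 106.2, 113.8])}
lever
   {'px': array([271., 172.]), 'n': np.int32(322), 'c': array([633.3,  84.2]), 'L': 48.2, 'W': 46.6, 'yaw': -3.2, 'z': array([ 97.7, 152.4, 193.1])}
   {'px': array([289., 189.]), 'n': np.int32(374), 'c': array([612.1,  -9.2]), 'L': 46.2, 'W': 31.8, 'yaw': 87.3, 'z': array([ 97.7, 157.8, 198.9])}
   {'px': array([317., 208.]), 'n': np.int32(457), 'c': array([ 606.4, -104.8]), 'L': 45.6, 'W': 40.4, 'yaw': 89.7, 'z': array([ 96.4, 155.8, 196.2])}
```

View pics/crop0.png

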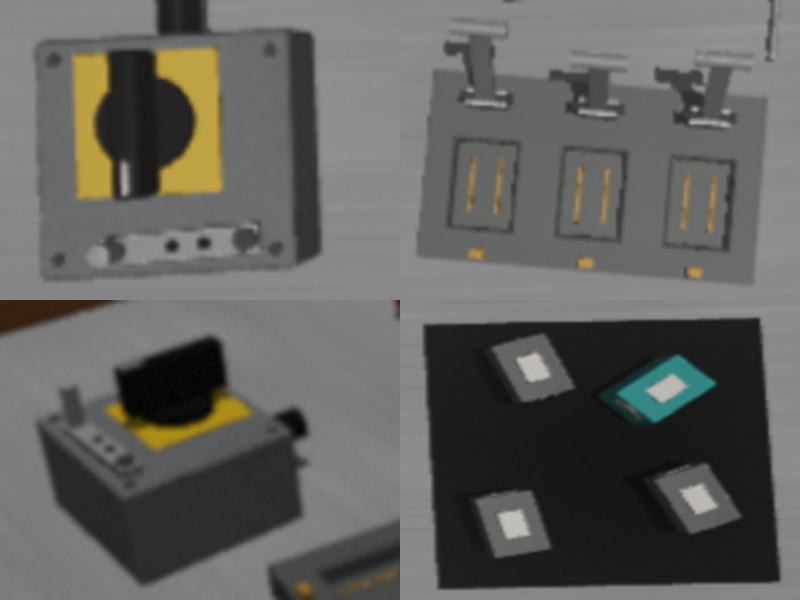

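Everything agrees between the two views: the relays are the three grey blocks on the mat (white label, grey top) at (386,206), (379,284), (443,271), while the coloured ones are look-alikes. The handle bar is along x and the peg is at the left end of the hasp. Next I'll get the pocket, lever and peg details, then do the handle.

```bash
cat >> h.py <<'E'
BC=np.array([.5397,.0008]); BY=np.radians(-6.55); BR=np.array([[np.cos(BY),-np.sin(BY)],[np.sin(BY),np.cos(BY)]])
def b2w(x,y): return BC+BR@np.array([x,y])
E
python3 - <<'E'
from h import *
for f in('top0','side0'):
    c=dict(np.load(f'pics/{f}.npz')); W=cloud(c); L=(W[...,:2]-BC)@BR; z=W[...,2]
    print(f)
    inb=(abs(L[...,0])<.078)&(abs(L[...,1])<.14)
    for r in rects(np.dstack([L,z]),inb&(z<.018),30): print('  floor(base)',r['c'],r['L'],r['W'],r['yaw'],r['z'])
    for k,yc in enumerate((.095,0,-.095)):
        m=(abs(L[...,1]-yc)<.03)&(z>.05)&(L[...,0]>.03)&(L[...,0]<.2)
        p=np.c_[L[m],z[m]]; t=p[p[:,2]>.165]
        t=p[p[:,2]>p[:,2].max()-.02]
        bar=p[(abs(p[:,1]-yc)<.02)]; 
        print('  lever',k+1,'top pts mean',t.mean(0).round(4),'zmax',p[:,2].max().round(4),'y',t[:,1].min().round(3),t[:,1].max().round(3),
          'x@z bins',[(zz,np.median(bar[abs(bar[:,2]-zz)<.008,0]).round(4)) for zz in(.1,.12,.14,.16,.18) if (abs(bar[:,2]-zz)<.008).sum()>3])
    m=(W[...,0]<.445)&(W[...,0]>.38)&(W[...,1]>.2)&(W[...,1]<.4)
    for lo,hi in((.086,.096),(.096,.105),(.105,.118),(.118,.14)):
        q=m&(z>lo)&(z<hi); p=W[q]; print('  hasp',lo,len(p),p.mean(0).round(4) if len(p) else '', p.min(0).round(3) if len(p) else '',p.max(0).round(3) if len(p) else '')
for y in(1.5,91.5,181.5,-88.5,-178.5): print(y,solver.ik([.494,.318,.102],[0,90,y]))
print(solver.ik([.418,.337,.102],[0,90,-90]),solver.ik([.34,.257,.102],[0,90,1]))
E
```

```text
top0
  floor(base) [-15.2  95.8] 75.2 52.5 -0.2 [ 7.  10.8 15.2]
  floor(base) [-15.2   0.2] 75.2 53.1 -0.1 [ 6.3 10.6 14.9]
  floor(base) [-15.4 -95.3] 75.2 52.6 -0.2 [ 6.7 10.5 15.2]
  lever 1 top pts mean [0.1017 0.0947 0.1933] zmax 0.2007 y 0.072 0.116 x@z bins [(0.1, np.float64(0.0627)), (0.12, np.float64(0.071)), (0.14, np.float64(0.0786)), (0.16, np.float64(0.087)), (0.18, np.float64(0.0939))]
  lever 2 top pts mean [ 0.0836 -0.0002  0.199 ] zmax 0.2065 y -0.021 0.021 x@z bins [(0.1, np.float64(0.0588)), (0.12, np.float64(0.0629)), (0.14, np.float64(0.0676)), (0.16, np.float64(0.0723)), (0.18, np.float64(0.0766))]
  lever 3 top pts mean [ 0.0929 -0.0945  0.1962] zmax 0.2026 y -0.116 -0.074 x@z bins [(0.1, np.float64(0.0608)), (0.12, np.float64(0.0673)), (0.14, np.float64(0.0734)), (0.16, np.float64(0.0798)), (0.18, np.float64(0.0857))]
  hasp 0.086 680 [0.4228 0.3058 0.0894] [0.399 0.228 0.086] [0.445 0.386 0.096]
  hasp 0.096 134 [0.4187 0.2901 0.0979] [0.407 0.248 0.096] [0.429 0.341 0.104]
  hasp 0.105 12 [0.4171 0.3323 0.1113] [0.41  0.33  0.107] [0.421 0.336 0.115]
  hasp
[... 1216 characters left out ...]
 0.118] [0.422 0.342 0.13 ]
1.5 [ 2.13529057e+01  3.28221657e+01  8.37738374e+01 -2.54444375e-14
  6.34039970e+01 -7.01470943e+01]
91.5 [  21.35290567   32.82216565   83.77383737    0.           63.40399698
 -160.14709433]
181.5 [ 21.35290567  32.82216565  83.77383737   0.          63.40399698
 109.85290567]
-88.5 [ 2.13529057e+01  3.28221657e+01  8.37738374e+01 -2.54444375e-14
  6.34039970e+01  1.98529057e+01]
-178.5 [ 21.35290567  32.82216565  83.77383737   0.          63.40399698
 109.85290567]
[ 2.63669219e+01  2.72152331e+01  9.31005901e+01 -2.54444375e-14
  5.96841769e+01  2.63669219e+01] [ 2.12495933e+01  1.50256158e+01  1.11494020e+02 -2.54444375e-14
  5.34803642e+01 -6.97504067e+01]
```

```bash
cat >> h.py <<'E'
def F():
    s=arm.get_state(); return s['contact_force'].round(1), s['torque'].round(2), s['tool_pos'].round(4), round(s['grip_width'],4), round(s['time'],1)
E
python3 - <<'E'
from h import *
c=[.494,.318]
fingers.grip(.05,30)
arm.movep(c+[.22],[0,90,181.5]); print(F())
arm.move_l(c+[.103],v=.15); print(F())
fingers.grip(.0,40); print('grip',F())
for y in np.arange(181.5,275,7.5)[1:].tolist()+[273.5,274.5]:
    arm.movep(c+[.103],[0,90,(y+180)%360-180])
    print(y,F())
    if abs(arm.get_state()['torque'][2])>1.5: print('stop'); break
E
```

```text
(array([ 0.3, -0.5, -0.7]), array([0.05, 0.05, 0.02]), array([0.4937, 0.3184, 0.22  ]), 0.0499, 2.4)
(array([0.3, 0. , 0.5]), array([ 0.04, -0.03,  0.03]), array([0.4944, 0.3182, 0.104 ]), 0.0501, 3.3)
grip (array([-1.8,  0.1,  4.7]), array([-0.01,  0.2 , -0.01]), array([0.4943, 0.3182, 0.1037]), 0.0172, 3.7)
189.0 (array([-0.5, -0.7,  6. ]), array([-0.04,  0.19,  0.06]), array([0.4943, 0.3181, 0.1037]), 0.0178, 4.0)
196.5 (array([-1.4, -1.3,  6.5]), array([-0.1 ,  0.23,  0.13]), array([0.4943, 0.318 , 0.1037]), 0.0177, 4.2)
204.0 (array([-1.3, -0.8,  5.9]), array([-0.16,  0.22,  0.11]), array([0.4943, 0.318 , 0.1038]), 0.0177, 4.5)
211.5 (array([-0.8, -1.7,  5.6]), array([-0.15,  0.18,  0.12]), array([0.4944, 0.3179, 0.1038]), 0.0176, 4.7)
219.0 (array([-0.8, -2.2,  5.7]), array([-0.2 ,  0.12,  0.05]), array([0.4944, 0.3178, 0.1038]), 0.0172, 5.0)
226.5 (array([-0.7, -1. ,  5.4]), array([-0.3 ,  0.13,  0.08]), array([0.4945, 0.3178, 0.1037]), 0.0177, 5.2)
234.0 (array([ 0.3, -2.7,  5.2]), array([-0.33,  0.08,  0.11]), array([0.4945, 0.3178, 0.1037]), 0.0173, 5.5)
241.5 (array([ 0.6, -3.4,  5.3]), array([-0.39,  0.1 ,  0.12]), array([0.4946, 0.3177, 0.1038]), 0.0175, 5.7)
249.0 (array([ 1.1, -2.6,  5.1]), array([-0.33,  0.  ,  0.06]), array([0.4946, 0.3177, 0.1037]), 0.0178, 6.0)
256.5 (array([ 0.9, -2.3,  6.4]), array([-0.43, -0.  ,  0.03]), array([0.4947, 0.3177, 0.1038]), 0.0175, 6.2)
264.0 (array([ 2.4, -2.9,  4.5]), array([-0.37, -0.05,  0.14]), array([0.4948, 0.3176, 0.1037]), 0.0177, 6.5)
271.5 (array([ 1.6, -3.5,  4.8]), array([-0.35, -0.2 , -0.13]), array([0.4949, 0.3176, 0.1038]), 0.0174, 6.7)
273.5 (array([ 2.5, -1.3,  5.6]), array([-0.32, -0.15, -1.15]), array([0.4949, 0.3178, 0.1038]), 0.0175, 7.0)
274.5 (array([ 1.3, -1.5,  5.7]), array([-0.31, -0.15, -1.71]), array([0.4949, 0.3178, 0.1038]), 0.0177, 7.2)
stop
```

End stop reached. Release, then verify the handle before moving the hasp.

```bash
python3 - <<'E'
from h import *
fingers.grip(.045); arm.move_l([.4945,.318,.22],v=.25)
arm.movep([.4155,.336,.24],[0,90,-90])
arm.movep([.36,.05,.3],[0,90,-90])
for n in('top','side'):
    W=cloud(shot(n)); z=W[...,2]; print(rects(W,(z>.115)&(z<.15)&(W[...,1]>.2)&(W[...,0]>.44)&(W[...,0]<.56)))
arm.movep([.4155,.336,.20],[0,90,-90]); fingers.grip(.04)
arm.move_l([.4155,.336,.103],v=.15); print(F())
fingers.grip(0,25); print('grip',F())
h=np.array([.419,.2565]); r=.0797
for a in list(np.arange(92.5,182,7.5))[1:]+[181.3,183,184.5,186]:
    p=h+r*np.array([np.cos(np.radians(a)),np.sin(np.radians(a))])
    arm.move_l([*p,.103],v=.06,orientation=[0,90,a-182.5]); f=F(); print(round(a,1),f)
    if a>178 and np.linalg.norm(f[0][:2])>25: print('stop');break
E
```

```text
[{'px': array([114., 260.]), 'n': np.int32(367), 'c': array([493.9, 318.2]), 'L': 89.5, 'W': 17.9, 'yaw': -88.8, 'z': array([132.8, 138.5, 142.2])}]
[{'px': array([22., 47.]), 'n': np.int32(130), 'c': array([ 500.6, 2432. ]), 'L': 118.7, 'W': 43.7, 'yaw': 2.3, 'z': array([117.6, 132.9, 147.8])}, {'px': array([176., 165.]), 'n': np.int32(237), 'c': array([494.1, 317.4]), 'L': 91.4, 'W': 19.5, 'yaw': -89.1, 'z': array([116.8, 132.9, 138.1])}]
(array([-0. , -0.6,  0.2]), array([ 0.01,  0.03, -0.04]), array([0.416 , 0.3362, 0.1038]), 0.0403, 12.1)
grip (array([-1.1,  0.1,  5.7]), array([-0.  ,  0.13, -0.02]), array([0.4159, 0.3362, 0.1038]), 0.013, 12.4)
100.0 (array([ 0.1, -2.3,  5.4]), array([-0.36,  0.06, -0.02]), array([0.4054, 0.3349, 0.1038]), 0.0131, 12.8)
107.5 (array([ 0.8, -4.2,  5.9]), array([-0.62, -0.09,  0.  ]), array([0.3954, 0.3322, 0.1037]), 0.0127, 13.1)
115.0 (array([ 0.5, -4.5,  5.7]), array([-0.74, -0.2 ,  0.02]), array([0.3859, 0.3282, 0.1037]), 0.0129, 13.4)
122.5 (array([ 2.2, -4.1,  5.7]), array([-0.89, -0.38, -0.07]), array([0.377 , 0.3231, 0.1037]), 0.013, 13.8
[... 411 characters left out ...]
 0.2928, 0.1038]), 0.0134, 15.1)
160.0 (array([ 8.1, -4.9,  2.4]), array([-0.73, -1.1 , -0.13]), array([0.3459, 0.2834, 0.1038]), 0.0127, 15.4)
167.5 (array([ 7.4, -3.5,  1.4]), array([-0.61, -1.16, -0.21]), array([0.3432, 0.2734, 0.1038]), 0.0133, 15.7)
175.0 (array([ 6.8, -2.6,  1.6]), array([-0.48, -1.22, -0.19]), array([0.3416, 0.2633, 0.1038]), 0.013, 16.0)
181.3 (array([ 7.4, -1.5,  0.7]), array([-0.22, -1.21, -0.17]), array([0.3414, 0.2548, 0.1038]), 0.0132, 16.3)
183 (array([ 8.1, 14.8, -3.9]), array([ 2.18, -1.15, -0.11]), array([0.3416, 0.2543, 0.104 ]), 0.0131, 16.6)
184.5 (array([ 6.7, 28.1, -7.1]), array([ 4.42, -1.09, -0.13]), array([0.3419, 0.2539, 0.1041]), 0.0131, 16.8)
stop
```

```bash
cat >> h.py <<'E'
def relays(save=None):
    out={}
    for n in('top','side'):
        c=shot(n,save and n+save); W=cloud(c); x,y,z=W[...,0],W[...,1],W[...,2]
        col=c['color'].astype(int); sat=col.max(-1)-col.min(-1)
        k=(z>.052)&(z<.068)&(y<-.16)&(x>.25)&(x<.7)&(y>-.52)
        out[n]=[(r['c'],r['yaw'],r['L'],r['W']) for r in rects(W,k,150) if sat[int(r['px'][1]),int(r['px'][0])]<35 and r['L']<80]
    return out
PK={1:b2w(-.0153,.0956),2:b2w(-.0153,.0001),3:b2w(-.0153,-.0955)}
def wrap(a): return (a+180)%360-180
def pick(x,y,a):
    fingers.grip(.085); o=[0,90,wrap(a+180)]
    arm.movep([x,y,.2],o); arm.move_l([x,y,.028],v=.2); print('at',F())
    fingers.grip(0,60); print('grip',F()); arm.move_l([x,y,.27],v=.25); print('lift',F())
def place(k):
    x,y=PK[k]; o=[0,90,wrap(180+np.degrees(BY))]
    arm.movep([x,y,.25],o); arm.move_l([x,y,.062],v=.2); f0=arm.get_state()['contact_force']; print('over',F())
    for z in np.arange(.059,.0365,-.0025):
        arm.move_l([x,y,z],v=.04); d=arm.get_state()['contact_force']-f0
        if abs(d[2])>8 or np.hypot(*d[:2])>8: print('z',z.round(4),'dF',d.round(1))
        if d[2]>25: break
    print('end',F()); return arm.get_state()['tool_pos'][2]
def release(k):
    x,y=PK[k]; fingers.grip(.072); z=arm.get_state()['tool_pos'][2]
    arm.move_l([x,y,z+.01],v=.1); arm.move_l([x,y,.25],v=.3); print('released',F())
E
python3 - <<'E'
from h import *
fingers.grip(.04); arm.move_l([.341,.2545,.2],v=.2)
arm.movep([.33,.05,.3],[0,90,174])
r=relays('1.png'); print(r)
c=dict(np.load('pics/top1.npz')); s=dict(np.load('pics/side1.npz'))
f=lambda i:cv2.resize(i,(400,300),interpolation=cv2.INTER_CUBIC)
cv2.imwrite('pics/crop1.png',np.hstack([f(c['color'][225:330,70:210]),f(s['color'][145:235,115:235])])[:,:,::-1])
E
```

```text
{'top': [(array([ 598.8, -292. ]), 18.8, 70.8, 48.7), (array([ 571.6, -399.7]), -50.4, 71.8, 48.3), (array([ 443.3, -419.6]), 23.1, 70.4, 49.6), (array([ 419.2, -268.1]), 11.8, 70.6, 48.6)], 'side': [(array([ 599.1, -293.2]), 19.0, 71.7, 48.0), (array([ 420.3, -269.2]), 11.4, 71.5, 48.5), (array([ 572.1, -400. ]), -49.8, 70.7, 50.4), (array([ 444.2, -420.4]), 22.6, 71.5, 47.9)]}
```

View pics/crop1.png

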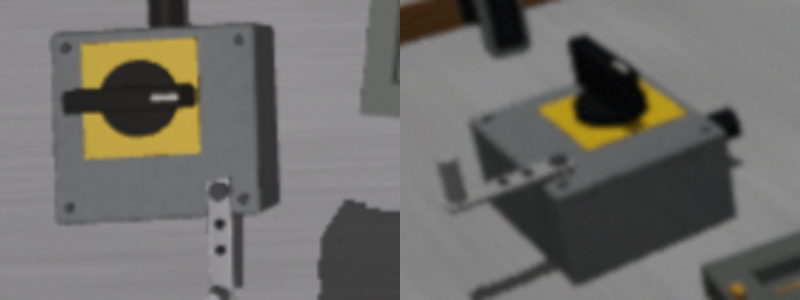

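Handle is across (off), hasp sticks out toward the robot. The turquoise block slipped through my filter because I sampled its white label, so I'll fix that. First relay is (419.7,-268.6) into pocket 3.

```bash
sed -i "s/sat\[int(r\['px'\]\[1\]),int(r\['px'\]\[0\])\]<35/np.percentile(sat[int(r['px'][1])-9:int(r['px'][1])+10,int(r['px'][0])-9:int(r['px'][0])+10],75)<35/" h.py
python3 - <<'E'
from h import *
pick(.4197,-.2686,11.6); place(3)
E
```

```text
at (array([-0.3, -0.3, -0.2]), array([ 0.07, -0.02,  0.02]), array([ 0.4202, -0.2688,  0.029 ]), 0.0853, 23.1)
grip (array([-0.4,  0.2,  6.6]), array([0.13, 0.1 , 0.02]), array([ 0.4202, -0.2691,  0.0289]), 0.0472, 23.5)
lift (array([ 0.2,  0.1, -3.6]), array([-0.  , -0.09,  0.  ]), array([ 0.4193, -0.2682,  0.2686]), 0.0475, 24.6)
over (array([ 0.3, -0.6, -3.2]), array([-0.07, -0.02, -0.01]), array([ 0.5142, -0.0929,  0.063 ]), 0.0472, 26.5)
end (array([-0.2, -0.5, -2.9]), array([-0.07, -0.06, -0.04]), array([ 0.5136, -0.0923,  0.039 ]), 0.0469, 28.8)
```

```bash
sed -i 's/\.059,\.0365,-\.0025/.059,.0355,-.0025/' h.py
python3 - <<'E'
from h import *
x,y=PK[3]
for z in(.038,.037,.036): arm.move_l([x,y,z],v=.03); print(F())
release(3); arm.movep([.42,-.15,.3],[0,90,174]); print(relays('2.png'))
for n in('top','side'):
    W=cloud(dict(np.load(f'pics/{n}2.npz'))); L=(W[...,:2]-BC)@BR; z=W[...,2]
    for r in rects(np.dstack([L,z]),(abs(L[...,0]+.015)<.045)&(abs(L[...,1])<.14)&(z>.04)&(z<.09),100): print(n,r)
E
```

```text
(array([-4.2,  1.1,  7.3]), array([ 0.09,  0.67, -0.01]), array([ 0.5136, -0.0923,  0.0389]), 0.0469, 29.0)
(array([-9.1,  3.1, 19.2]), array([ 0.3 ,  1.38, -0.03]), array([ 0.5137, -0.0923,  0.0389]), 0.0471, 29.3)
(array([-14.2,   3.4,  30.6]), array([ 0.55,  2.16, -0.07]), array([ 0.5137, -0.0923,  0.0389]), 0.0471, 29.5)
released (array([ 0.6, -0.2, -0.2]), array([-0.05,  0.02, -0.05]), array([ 0.513 , -0.0921,  0.2483]), 0.0718, 31.0)
{'top': [(array([ 598.9, -292.3]), 19.2, 70.7, 49.6), (array([ 442.9, -419.6]), 22.6, 71.4, 50.0)], 'side': [(array([ 599.5, -293.3]), 19.3, 71.6, 48.0), (array([ 444.4, -420.3]), 22.7, 72.2, 48.0)]}
top {'px': array([301., 245.]), 'n': np.int32(659), 'c': array([-16.4, -94. ]), 'L': 71.1, 'W': 48.0, 'yaw': 0.0, 'z': array([65.7, 70.6, 75. ])}
side {'px': array([278., 260.]), 'n': np.int32(883), 'c': array([-16.1, -95.6]), 'L': 70.7, 'W': 48.9, 'yaw': -0.6, 'z': array([43.2, 68.2, 70.5])}
```

Seated (top at 70 mm). The others are unmoved, so do the same for pockets 2 and 1, re-measuring before each pick.

```bash
python3 - <<'E'
from h import *
def blocks():
    for n in('top','side'):
        W=cloud(shot(n)); L=(W[...,:2]-BC)@BR; z=W[...,2]
        for r in rects(np.dstack([L,z]),(abs(L[...,0]+.015)<.045)&(abs(L[...,1])<.14)&(z>.04)&(z<.09),100): print(n,r['c'],r['L'],r['W'],r['yaw'],r['z'])
for k in(2,1):
    r=relays(); print(r)
    t=sorted(r['top'],key=lambda q:-q[0][0])[0]; s=min(r['side'],key=lambda q:np.linalg.norm(q[0]-t[0]))
    assert np.linalg.norm(s[0]-t[0])<4 and abs(s[1]-t[1])<4
    p=(s[0]+t[0])/2000; pick(*p,(s[1]+t[1])/2); z=place(k); 
    if z>.041 or arm.get_state()['contact_force'][2]<3: print('CHECK',z); break
    release(k); arm.movep([.40,-.17,.3],[0,90,174]); blocks()
E
```

```text
{'top': [(array([ 598.6, -291.7]), 19.0, 70.5, 49.4), (array([ 443.7, -419.2]), 23.5, 71.0, 49.9)], 'side': [(array([ 599.6, -292.6]), 19.3, 72.2, 48.8), (array([ 444.8, -420.1]), 22.6, 71.9, 47.9)]}
at (array([ 0.4, -0.2,  0. ]), array([-0.04, -0.  ,  0.05]), array([ 0.5998, -0.2925,  0.0298]), 0.085, 34.0)
grip (array([ 0.8, -1. ,  5.4]), array([0.01, 0.08, 0.08]), array([ 0.5996, -0.2926,  0.0291]), 0.047, 34.4)
lift (array([-0.3, -0.4, -3.7]), array([ 0.05, -0.02, -0.  ]), array([ 0.5987, -0.2918,  0.2681]), 0.0472, 35.6)
over (array([ 0.5,  0.8, -2. ]), array([-0.02,  0.03, -0.01]), array([0.5252, 0.0023, 0.063 ]), 0.047, 37.8)
z 0.0365 dF [-12.5  -0.4  28.4]
end (array([-12.1,   0.4,  26.4]), array([ 0.24,  1.78, -0.09]), array([0.5247, 0.0026, 0.039 ]), 0.0472, 40.3)
released (array([ 0.7,  0. , -0.1]), array([ 0.02,  0.05, -0.02]), array([0.5239, 0.0028, 0.2482]), 0.0718, 41.8)
top [-16.    1.4] 71.0 47.9 -0.4 [66.5 70.6 74.6]
top [-16.5 -94.1] 71.1 48.1 0.1 [65.8 70.7 75.1]
side [-15.8  -0.3] 70.4 50.1 -0.6 [43.1 67.8 70.5]
side [-16.3 -95.2] 70.7 50.2 -0.7 [43.3 68.1 70.7]

[... 406 characters left out ...]
5, -0.4193,  0.2683]), 0.0477, 46.7)
over (array([ 1.1, -0.2, -1.3]), array([0.06, 0.01, 0.03]), array([0.5361, 0.0974, 0.063 ]), 0.0474, 49.7)
z 0.0365 dF [-12.3  -1.4  25.6]
end (array([-11.2,  -1.5,  24.4]), array([-0.26,  1.77, -0.04]), array([0.5355, 0.0975, 0.0389]), 0.0471, 52.2)
released (array([ 0.6, -0.3, -1.2]), array([-0.07, -0.01,  0.01]), array([0.5348, 0.0975, 0.2482]), 0.0716, 53.7)
top [-16.6  96.7] 71.0 48.3 0.1 [65.5 70.4 74.4]
top [-16.    1.4] 71.1 48.0 0.2 [66.4 70.7 75.1]
top [-16.5 -94.2] 71.1 48.6 0.2 [65.4 70.5 74.5]
side [-15.8  94.9] 72.1 50.5 -1.2 [42.4 67.4 70.6]
side [-15.8   0. ] 70.8 50.6 0.6 [42.8 67.9 70.5]
side [-16.2 -95.6] 70.8 50.0 -1.0 [44.  68.1 70.6]
```

All three seated. Now the levers, pushed with closed fingers.

```bash
cat >> h.py <<'E'
def shut(k):
    yb={1:.0956,2:.0001,3:-.0955}[k]; o=[0,90,wrap(180+np.degrees(BY))]; r,hw=.103,.011
    P=lambda x,z:[*b2w(x,yb),z]
    arm.movep(P(.132,.27),o); arm.move_l(P(.132,.182),v=.2); print('behind',F())
    for t in list(range(86,2,-6))+[2,1,0,-.5,-1,-1.5,-2,-2.5]:
        a=np.radians(t); q=P(.0577-r*np.cos(a)+.005*np.sin(a)+hw,.077+r*np.sin(a)+.004*np.cos(a))
        arm.move_l(q,v=.12 if t==86 else .06); f=F()
        if t<3 or t%24==14 or np.linalg.norm(f[0])>8: print(t,f)
        if f[0][2]>18 or np.linalg.norm(f[0])>30: break
    p=arm.get_state()['tool_pos']; arm.move_l([p[0],p[1],.27],v=.25)
E
python3 - <<'E'
from h import *
fingers.grip(0,30); print(F())
shut(3)
arm.movep([.36,-.17,.3],[0,90,174]); shot('top','top3.png'); shot('side','side3.png')
for n in('top','side'):
    W=cloud(dict(np.load(f'pics/{n}3.npz'))); L=(W[...,:2]-BC)@BR; z=W[...,2]
    m=(abs(L[...,1]+.0955)<.03)&(abs(L[...,0])<.09)&(z>.072); print(n,[(x,np.median(z[m&(abs(L[...,0]-x)<.006)&(abs(L[...,1]+.0955)<.006)]).round(4)) for x in(-.06,-.04,-.02,0,.02)])
f=lambda n,i:cv2.resize(i,(400,300),interpolation=cv2.INTER_CUBIC)
c=dict(np.load('pics/top3.npz'))['color'][170:281,190:338]; s=dict(np.load('pics/side3.npz'))['color'][145:310,195:415]
cv2.imwrite('pics/crop3.png',np.hstack([f(0,c),f(0,s)])[:,:,::-1])
E
```

```text
(array([-0.3, -0.5, -0.6]), array([-0.06, -0.05,  0.03]), array([ 0.4 , -0.17,  0.3 ]), 0.0001, 55.6)
behind (array([-0.2, -0.5, -0.4]), array([-0.04, -0.05, -0.02]), array([ 0.6602, -0.1098,  0.184 ]), -0.0001, 57.2)
86 (array([0.2, 0.2, 0.8]), array([ 0.01, -0.02, -0.04]), array([ 0.5955, -0.1019,  0.1809]), -0.0001, 58.0)
62 (array([-0.2, -0. , -0.5]), array([-0.01, -0.06, -0.  ]), array([ 0.5535, -0.0969,  0.1699]), 0.0003, 59.3)
38 (array([-0.4, -0.7,  0.3]), array([-0.04,  0.02,  0.06]), array([ 0.5194, -0.093 ,  0.1435]), 0.0002, 60.6)
14 (array([-0.8,  0.4,  0.3]), array([ 0.02, -0.02,  0.02]), array([ 0.4987, -0.0906,  0.1054]), -0.0003, 62.0)
2 (array([0.1, 0. , 0.7]), array([ 0.  , -0.05, -0.03]), array([ 0.4947, -0.0901,  0.0842]), -0.0003, 62.6)
1 (array([ 0.3, -0.1, -0.1]), array([-0.03, -0.06, -0.  ]), array([ 0.4949, -0.0902,  0.0828]), -0.0001, 62.9)
0 (array([ 0.6, -1.1,  0.4]), array([-0.01, -0.11, -0.02]), array([ 0.4948, -0.0902,  0.0811]), -0.0004, 63.1)
-0.5 (array([-3. ,  0.9,  9. ]), array([ 0.12,  0.37, -0.04]), array([ 0.4949, -0.0902,  0.0808]), -0.0, 63.4)
-1 (array([-5.6,  1.5, 16.3]), array([ 0.27,  0.9 , -0.03]), array([ 0.4949, -0.0902,  0.0807]), 0.0, 63.6)
-1.5 (array([-8.8,  2.5, 24.4]), array([ 0.49,  1.45, -0.03]), array([ 0.4949, -0.0902,  0.0805]), 0.0002, 63.9)
top [(-0.06, np.float64(0.0827)), (-0.04, np.float64(0.0814)), (-0.02, np.float64(0.0812)), (0, np.float64(0.0827)), (0.02, np.float64(0.0808))]
side [(-0.06, np.float64(0.0814)), (-0.04, np.float64(0.0803)), (-0.02, np.float64(0.0799)), (0, np.float64(0.08)), (0.02, np.float64(0.0798))]
```

View pics/crop3.png

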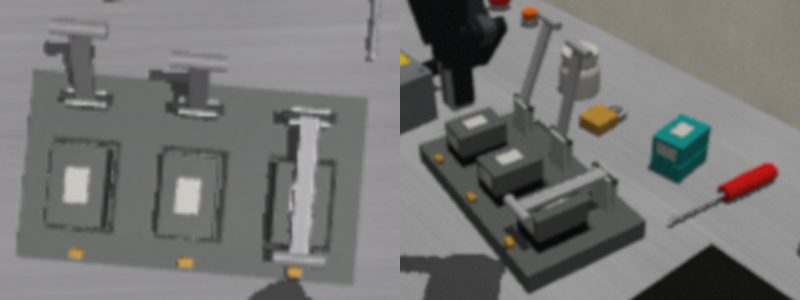

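Lever 3 is shut level at 0.081 (right lever at (305,185) in the left crop). Do 2 and 1, then run the final checks.

```bash
python3 - <<'E'
from h import *
shut(2); shut(1)
arm.movep([.33,-.2,.33],[0,90,174]); shot('top','top4.png'); shot('side','side4.png')
for n in('top','side'):
    W=cloud(dict(np.load(f'pics/{n}4.npz'))); L=(W[...,:2]-BC)@BR; z=W[...,2]
    for yb in(.0956,0,-.0955):
        m=(z>.06)&(abs(L[...,1]-yb)<.006); print(n,yb,[(x,np.median(z[m&(abs(L[...,0]-x)<.006)]).round(4)) for x in(-.06,-.04,0,.02)])
        q=(z>.06)&(z<.077)&(abs(L[...,1]-yb)<.03)&(abs(L[...,0]+.015)<.045); print('  block top z',np.median(z[q]).round(4))
    print(n,[(r['c'],r['yaw']) for r in rects(W,(z>.115)&(z<.15)&(W[...,1]>.2)&(W[...,0]>.44)&(W[...,0]<.56))], W[(z>.115)&(z<.14)&(abs(W[...,0]-.345)<.03)&(abs(W[...,1]-.255)<.03)].mean(0).round(4))
print(relays(),F())
t=dict(np.load('pics/top4.npz'))['color']; s=dict(np.load('pics/side4.npz'))['color']
cv2.imwrite('pics/f4.png',np.hstack([cv2.resize(t[60:330,60:350],(400,372)),cv2.resize(s[100:370,100:400],(400,360))[:,:].copy() if 0 else cv2.resize(s[100:370,100:400],(400,372))])[:,:,::-1])
E
```

```text
behind (array([ 0.4, -0.3,  0.7]), array([-0.02,  0.06,  0.07]), array([ 0.6712, -0.0148,  0.1838]), -0.0002, 67.5)
86 (array([0.6, 0.7, 1.4]), array([ 0.01,  0.02, -0.02]), array([ 0.6065, -0.0069,  0.1809]), 0.0004, 68.2)
62 (array([-0.2, -0.1,  0.3]), array([-0.04, -0.01, -0.05]), array([ 0.5644, -0.0019,  0.1699]), 0.0001, 69.5)
38 (array([ 0.3, -0.1, -0.2]), array([ 0.01, -0.01,  0.03]), array([0.5303, 0.002 , 0.1435]), 0.0001, 70.8)
14 (array([-0.6,  0.5,  1.1]), array([ 0.  , -0.  ,  0.02]), array([0.5096, 0.0044, 0.1054]), 0.0, 72.2)
2 (array([ 0.5,  0.2, -0.3]), array([-0.01, -0.04, -0.  ]), array([0.5056, 0.0048, 0.0842]), 0.0002, 72.8)
1 (array([ 0.2, -0.4, -0.8]), array([ 0.01,  0.01, -0.04]), array([0.5057, 0.0048, 0.0828]), -0.0002, 73.1)
0 (array([ 0.4, -0.5,  1.6]), array([ 0.  , -0.06, -0.01]), array([0.5057, 0.0048, 0.0811]), 0.0001, 73.3)
-0.5 (array([-2.5, -0.1,  9.1]), array([ 0.02,  0.45, -0.01]), array([0.5058, 0.0048, 0.0808]), 0.0001, 73.6)
-1 (array([-5.2,  0.3, 16.2]), array([ 0.16,  0.94, -0.03]), array([0.5058, 0.0048, 0.0807]), -0.0001, 73.8)
-1.5 (array
[... 1716 characters left out ...]
ray([493.8, 318.2]), -88.7)] [0.3411 0.2546 0.1285]
side 0.0956 [(-0.06, np.float64(0.0814)), (-0.04, np.float64(0.0802)), (0, np.float64(0.08)), (0.02, np.float64(0.0798))]
  block top z 0.0689
side 0 [(-0.06, np.float64(0.0816)), (-0.04, np.float64(0.08)), (0, np.float64(0.0806)), (0.02, np.float64(0.0808))]
  block top z 0.069
side -0.0955 [(-0.06, np.float64(0.0816)), (-0.04, np.float64(0.0801)), (0, np.float64(0.0796)), (0.02, np.float64(0.0802))]
  block top z 0.0691
side [(array([ 509.2, 2436.2]), 11.9), (array([493.7, 317.5]), -87.9)] [0.3406 0.2525 0.1242]
{'top': [], 'side': []} (array([ 1., -0.,  0.]), array([ 0.01, -0.  , -0.01]), array([ 0.3304, -0.1996,  0.3298]), 0.0002, 85.5)
```

View pics/f4.png

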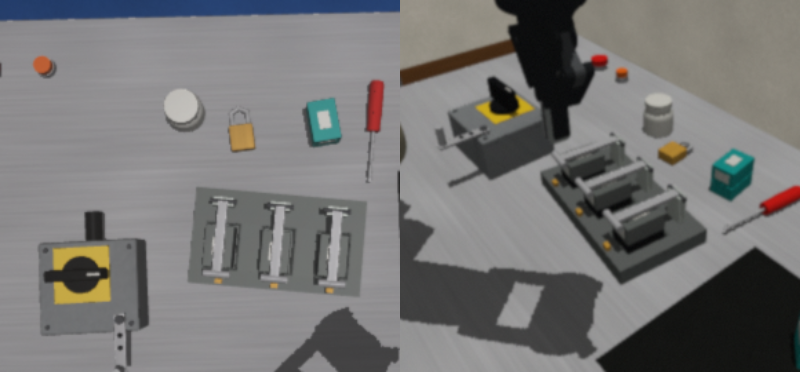

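All three levers are down over seated blocks, the handle is off, the hasp is out, and the bystanders are unmoved. Handing in.

```bash
python3 -c "
from h import *
print(workorder.hand_in())"
```

```text
the job is handed in; nothing more can be done
None
```

The job is done and handed in at about 86 s of robot time; the hand-in gives no verdict, so what follows rests on my own last checks.

- **Isolator and hasp:** I turned the isolator to its end stop first; the bar now lies along the enclosure's y axis, −88.7° in the top view and −87.9° in the side view. Only then did I swing the hasp out to its stop, with the peg at about (0.341, 0.254).
- **Relays:** I seated the three grey blocks from the mat in pockets 3, 2 and 1. Each met the pocket floor when pressed, and the tops stand at 69–71 mm against 70 mm expected.
- **Levers:** All three were pushed to their stops at 22–24 N of downward force. They lie level, with their upper faces at about 80–82 mm.
- **Left alone:** The padlock, screwdriver, jar and coloured look-alikes were not touched. I saw no relay knocked aside during the run.

The two cameras differed by 1–2 mm throughout, within their calibration. My first colour filter also let a turquoise block through, because it sampled the white label; I fixed it before any grasp.

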